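# Weigh an instrument basket on the spring scale

### The job

Pick the steel instrument basket up out of its tray by the post on its handle and hang the middle of the handle in the hook of the spring scale. Then ease the load onto the hook, letting go only when the scale carries all of it, so that the pointer creeps to its reading without jumping or bouncing; leave the basket hanging still and the other things where they are.

Things in the scene. Friction and masses are not known exactly. Their poses are not given: they have to be found in the camera images.
- basket: loose open stainless basket 100 (x) x 140 (y) x 45 mm high with instruments fixed in it; origin at the centre of its underside, z up. A rigid bail (arched handle) of 8 mm round bar stands over it in its y-z plane, legs at y = +-66 mm. It looks the same turned by half a turn. Total mass unknown, 0.3 to 0.9 kg, balanced about its middle
- bail_top (a point): centre of the middle of the bail's top bar, 125 mm above the basket's underside, to lie in the hook's throat. The bar runs along the basket's y, level over the middle 20 mm and falling to 105 mm at the legs; the open window under it is about 60 mm high
- grip_post (a point): grip point on the grey upright post, 14 x 14 mm, that stands on the middle of the bail, faces square to the basket's axes; the point is on its axis 45 mm above the bar centre, the post ends 62 mm above the bar centre. Gripping here keeps the fingers clear of the hook
- tray: fixed shallow steel tray 150 (x) x 200 (y) x 14 mm high with a thin floor and 4 mm walls, on which the basket stands at the start; origin at the centre of its underside
- scale: fixed spring scale: white base plate 180 (x) x 160 (y) x 12 mm; square column 22 mm wide and 370 mm high, standing 100 mm to +x and 90 mm to +y of the hook's throat; white graduated plate, 44 mm wide, beside the column at its +y. Origin on the table straight below the hook's throat; the hook points to the scale's -x, which is roughly towards the robot
- hook_throat (a point): where the bar centre rests in the hook's throat, 248 mm above the table unloaded, sinking with the load; axes as the scale's. The hook, 8 mm round bar in the scale's x-z plane, is a shallow V about 35 mm wide here; its level shank runs 100 mm to +x and then 90 mm to +y to the column, centre line 5 mm above this point. The bail's bar lies across it (basket's y along scale's y, either way round)
- hook_tip (a point): top end of the hook's upturned tip, 20 mm to the scale's -x of the throat point and 20 mm above it; the bail's bar passes over it from the -x side, then down into the throat
- carriage (a joint): how far the hook and pointer have sunk, m, 0 unloaded to 0.095 at the end stop; the spring needs 110 N per m of travel with light damping. It is a delicate instrument: the pointer must stay slower than 0.06 m/s up or down (letting go more than about 4 mm away from balance can exceed this) and must not reach the end stop
- bowl: loose steel bowl, rim diameter 90 mm, 45 mm high, origin under its middle; bystander
- beaker: loose blue plastic cup, diameter 60 mm, 70 mm high, origin under its middle; bystander
- jar: loose closed glass jar, diameter 56 mm, 70 mm high, origin under its middle; bystander
Mind the look-alikes: they are no part of the job. What is meant by the basket is not red, and is the larger of those in its own colour.

How it is judged:
By the outcome, as a careful person would: the job done as asked, in the order asked, and still so for the second after the job is handed in, with the robot touching nothing.
It also fails if it takes over 72 s, if anything falls off the work surface, if the arm or the gripper's body presses on something with over 40 N, if the wrist force passes 120 N, or if a joint passes its speed limit or range.

### The arm

A 6-joint arm with a two-finger parallel gripper is mounted at the origin on the work surface. World frame = base frame: x ahead of the robot, y to its left, z up, the work surface at z = 0. Lengths are in m, angles in rad, forces in N, time in s.
With the tool pointing down it reaches from about 0.35 to 0.975 m from the base axis. Payload 4.9 kg.
Tool frame: the origin (TCP) lies at the very end of the fingers, on their centre line; the grasp point (between the pads) lies 19 mm behind it; z points along the fingers, y is the line along which they close (so a half turn about z gives the same grasp; the last joint's range is limited). The gripper opens to 85 mm and grips with 20 to 120 N. Pads are 22 mm wide; open, the fingers measure 114 mm over their backs; the gripper's body (76 mm by 85 mm) begins 54 mm behind the grasp point. The pads swing forward as they close: fully open they stand 13 mm farther back than shut.
Start: joints at [-1.415, 0.053, 1.613, -0, 1.476, -0.119], TCP at [0.17, -0.602, 0.231] pointing down, gripper open.
Joint ranges: [-3.01, 3.01], [-1.01, 2.22], [0.06, 2.58], [-1.02, 4.17], [0.09, 2.62], [-3.14, 3.14]. Speed limits (rad/s): [2.57, 2.57, 3.14, 3.14, 3.14, 3.14].

### API

Orientations are given as a unit quaternion [w, x, y, z].
In Python, from plant import manip gives the robot as it stands.
- The arm moves only by the tool play_rows, never from a script. Its argument "series" is a list that holds one entry, the list of rows, each a list of 7 numbers: the shift along the world's x, y, z in m, then the turn, a rotation vector about the world's x, y, z in degrees, then the opening, from 0 (shut) to 1 (fully open). In form: [[[dx, dy, dz, rx, ry, rz, grip], ...]]. A call has 1 to 10 rows; each row shifts and turns the commanded pose from where the row before left it; what a row does not reach is not made up. A row lasts 1/10 s, in which the tool goes at most 50 mm and 8.59 degrees, less where a joint would pass 70% of its speed; a pose out of reach is approached as far as the arm can. A call with a gripper value outside its range is refused whole. The fingers move at their own pace and stop on an object; the grip force is fixed at half the most. Time passes only in rows, so rows that do not move let the fingers close. It gives the time, the measured TCP pose, the force, the opening and the grip force at its end, in the units of the state.
- manip.state(): the state, without advancing time (a new reading comes with each control period).
- manip.grab_frame(name): name is "scene" or "side" or "wrist"; returns a dict with "frame" (420x560x3 uint8, blue, green, red), "mtx" (3x3 intrinsics, pixels), "R" (3x3) and "t" (3): a world point X has camera coordinates R X + t. Camera axes: x right, y down, z forward; pixel columns grow to the right and rows downward; lengths in m; the calibration is good to about 2 mm. The wrist camera is an equidistant fisheye: a pixel r from the principal point sees the ray r / f radians off the axis. A picture is of the moment at which its call begins. There is no depth.
- manip.job_done(): hands the job in; it is judged then, once.
The state is a dict: "time": time; "joint_pos": joint angles; "joint_vel": joint speeds; "joint_efforts": joint torques, N m; "tool_pos": TCP position; "tool_rot": TCP orientation; "contact_force": force on the tool from outside, world axes, zero at the start; "ft_torque": the same for the moment, N m; "gripper_width": opening from 0.0 (shut) to 1.0 (fully open); "grasp_force": force on a finger pad.
Only numpy, scipy, OpenCV 4.12 (cv2) and the standard library are available. Lean on these libraries where they do the work, as an engineer would, in place of code of your own. Each camera call takes 0.05 s, during which the arm holds its last target. There are 200 camera calls.

## Working session

There is one attempt and no reset: what is moved stays moved. The work goes in short steps, Python scripts to look and compute and a tool call to move; the robot and the scene stay as the last step left them, time stands still between calls to the robot, and variables do not carry over. Pictures are saved under pics/ and viewed, at most 10 in all, crops included, and the job is handed in when it is done.

Besides the shell and the picture viewer there is one more tool, called as a command line: name --argument value ..., lists and objects as JSON in quotes. play_rows: Moves the arm, as the interface text tells. Its arguments: {"type":"object","properties":{"series":{"type":"array"}},"required":["series"]}

```bash
mkdir -p pics; cat > h.py <<'E'
import numpy as np, cv2, pickle
from plant import manip
def grab(n,name):
    d=manip.grab_frame(n); cv2.imwrite(f'pics/{name}.png',d['frame']); pickle.dump(d,open(f'pics/{name}.pkl','wb')); return d
def load(name): return pickle.load(open(f'pics/{name}.pkl','rb'))
def ray(d,uv):
    K=d['mtx'];R=np.array(d['R']);t=np.array(d['t'])
    v=R.T@np.array([(uv[0]-K[0][2])/K[0][0],(uv[1]-K[1][2])/K[1][1],1]); return -R.T@t, v/np.linalg.norm(v)
def onz(d,uv,z):
    c,v=ray(d,uv); return c+v*(z-c[2])/v[2]
def tri(obs):
    A=np.zeros((3,3));b=np.zeros(3)
    for d,uv in obs:
        c,v=ray(d,uv);P=np.eye(3)-np.outer(v,v);A+=P;b+=P@c
    x=np.linalg.solve(A,b); return x,[np.linalg.norm(np.cross(x-ray(d,u)[0],ray(d,u)[1])) for d,u in obs]
def proj(d,X):
    p=np.array(d['R'])@np.array(X)+np.array(d['t']);p=np.array(d['mtx'])@p;return (p[:2]/p[2]).round(1)
E
python3 - <<'E'
from h import *
a=grab('scene','s0');b=grab('side','d0')
for d in(a,b): print(np.array(d['mtx']),-np.array(d['R']).T@d['t'])
print(manip.state())
for n in('s0','d0'):
    i=cv2.imread(f'pics/{n}.png');cv2.imwrite(f'pics/{n}b.png',cv2.resize(i,(800,600),interpolation=cv2.INTER_CUBIC))
E
```

```text
[[485.80287965   0.         283.13863496]
 [  0.         485.80287965 205.76040515]
 [  0.           0.           1.        ]] [1.16468142 0.66991581 1.01624086]
[[523.21043766   0.         277.71464683]
 [  0.         523.21043766 210.61364199]
 [  0.           0.           1.        ]] [0.2168038  0.8939296  1.01736443]
{'time': 0.1, 'joint_pos': array([-1.41499221e+00,  5.33031079e-02,  1.61414931e+00, -2.44502923e-05,
        1.47603152e+00, -1.19038537e-01]), 'joint_vel': array([-7.14958765e-04, -6.62926598e-04, -2.09108229e-03,  3.72837655e-04,
       -8.13710598e-05,  1.78988069e-03]), 'joint_efforts': array([ 5.60978351e-04, -3.94901991e+01, -3.71362925e+01, -8.63477089e-05,
        3.93830225e-03, -1.42764819e-05]), 'tool_pos': array([ 0.16950375, -0.60098374,  0.23018278]), 'tool_rot': array([-9.45258680e-04,  9.90571936e-01,  1.36990307e-01, -2.95497013e-05]), 'contact_force': array([-0.30540126,  0.64328517, -0.21098538]), 'ft_torque': array([-0.00312061,  0.01593949, -0.0308147 ]), 'grasp_force': 0.0, 'gripper_width': 0.9998904988812335}
```

View pics/s0b.png

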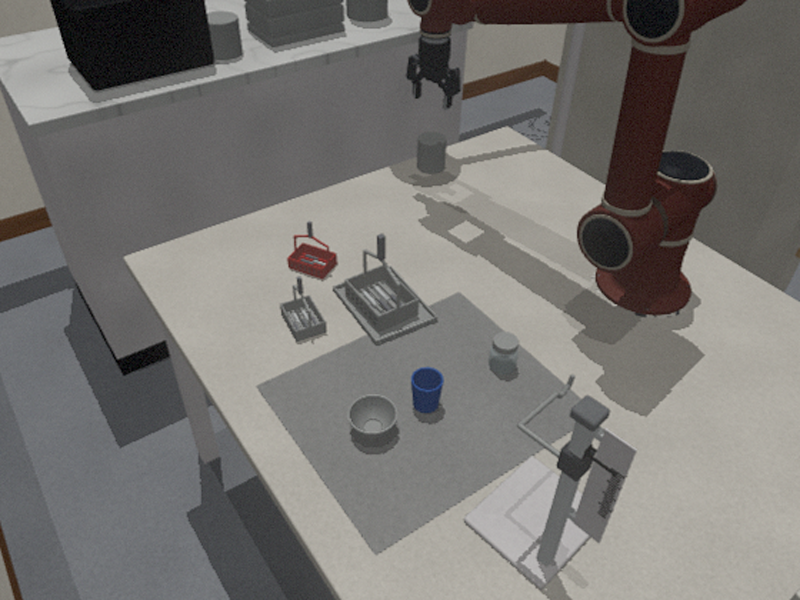

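View pics/d0b.png

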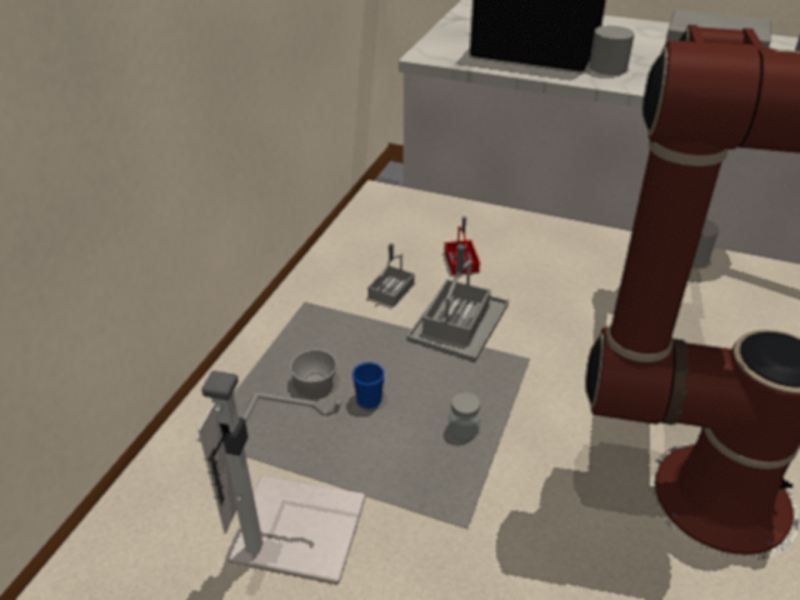

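```bash
python3 - <<'E'
from h import *
def c(n,x,y): return cv2.resize(cv2.imread(f'pics/{n}.png')[y:y+75,x:x+100],(400,300),interpolation=cv2.INTER_CUBIC)
cv2.imwrite('pics/c1.png',np.vstack([np.hstack([c('s0',220,162),c('s0',350,255)]),np.hstack([c('d0',272,168),c('d0',150,260)])]))
E
```

```text
(no output)
```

View pics/c1.png

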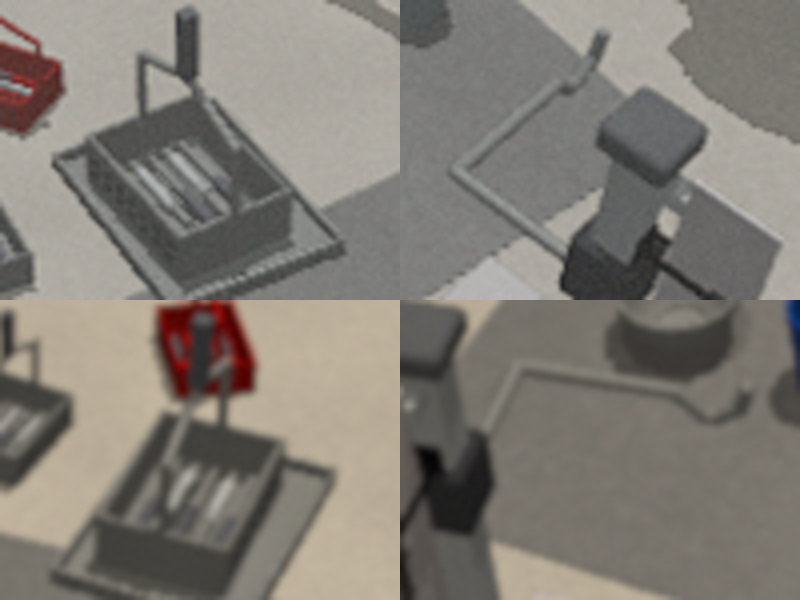

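```bash
cat > m.py <<'E'
from h import *
from scipy.optimize import least_squares
s=load('s0');d=load('d0')
def o(p,x,y): return np.array([x+(p[0]+.5)/4-.5,y+(p[1]+.5)/4-.5])
def fit(obs,x0):
    def W(p,q): c,n=np.cos(p[2]),np.sin(p[2]); return [p[0]+c*q[0]-n*q[1],p[1]+n*q[0]+c*q[1],q[2]+p[3]]
    def f(p):
        r=[]
        for cam,uv,q in obs:
            v=np.array(cam['R'])@W(p,q)+cam['t'];v=np.array(cam['mtx'])@v;r+=list(v[:2]/v[2]-uv)
        return r+[(p[3]-x0[3])*300]
    return least_squares(f,x0,loss='soft_l1')
S=lambda p:o(p,220,162);D=lambda p:o(p,272,168)
print('posttop',tri([(s,S((187,11))),(d,D((204,16)))]),'postbase',tri([(s,S((187,76))),(d,D((198,85)))]))
for n,p in (('l',(88,138)),('b',(200,98)),('r',(290,195)),('f',(180,237))): print(n,onz(s,S(p),.047).round(4))
for n,p in (('1',(165,112)),('2',(285,142)),('4',(97,218))): print(n,onz(d,D(p),.047).round(4))
H=lambda p:o(p,350,255);G=lambda p:o(p,150,260)
for n,a,b in (('tip',(202,32),(347,88)),('bend',(55,170),(120,65)),('throat',(172,88),(313,115))): print(n,tri([(s,H(a)),(d,G(b))]))
for n,cam,u in (('bowl',s,(373,440)),('beaker',s,(427,408)),('jar',s,(503,372))): print(n,onz(cam,np.array(u)*.7,0).round(3))
E
python3 m.py
```

```text
posttop (array([ 0.53887726, -0.27008348,  0.1902262 ]), [np.float64(0.0002670489460474686), np.float64(0.00026704894604731534)]) postbase (array([ 0.53963502, -0.26875631,  0.13182721]), [np.float64(0.0006449457793607263), np.float64(0.0006449457793606915)])
l [ 0.5863 -0.3373  0.047 ]
b [ 0.4863 -0.3305  0.047 ]
r [ 0.4949 -0.1964  0.047 ]
f [ 0.5893 -0.2036  0.047 ]
1 [ 0.5835 -0.3366  0.047 ]
2 [ 0.4875 -0.3336  0.047 ]
4 [ 0.5894 -0.1989  0.047 ]
tip (array([0.55374325, 0.25778144, 0.26411732]), [np.float64(0.0008440302448964952), np.float64(0.0008440302448964387)])
bend (array([0.67207713, 0.27613065, 0.25331734]), [np.float64(0.0005016342123097439), np.float64(0.0005016342123098281)])
throat (array([0.57341013, 0.26097379, 0.23802834]), [np.float64(0.0008897467155316561), np.float64(0.0008897467155316393)])
bowl [0.75  0.023 0.   ]
beaker [0.626 0.018 0.   ]
jar [0.446 0.029 0.   ]
```

play_rows --series '[[[0.023,0.021,0.003,0,0,-1.2,1],[0.023,0.021,0.003,0,0,-1.2,1],[0.023,0.021,0.003,0,0,-1.2,1],[0.023,0.021,0.003,0,0,-1.2,1],[0.023,0.021,0.003,0,0,-1.2,1],[0.023,0.021,0.003,0,0,-1.2,1],[0.023,0.021,0.003,0,0,-1.2,1],[0.023,0.021,0.003,0,0,-1.2,1],[0.023,0.021,0.003,0,0,-1.2,1],[0.023,0.021,0.003,0,0,-1.2,1]]]'

```text
time: 1.1
tool_pos: [0.4002, -0.3903, 0.2608]
tool_rot: [-0.0, 0.999, 0.032, -0.0]
contact_force: [0.9, -0.8, 0.9]
gripper_width: 0.999
grasp_force: 0.0
```

play_rows --series '[[[0.023,0.021,0,0,0,-1.2,1],[0.023,0.021,0,0,0,-1.2,1],[0.023,0.021,0,0,0,-1.2,1],[0.023,0.021,0,0,0,-1.2,1],[0.023,0.021,0,0,0,-1.2,1],[0.02,0.015,0,0,0,-0.7,1],[0,0,0,0,0,0,1],[0,0,0,0,0,0,1]]]'

```text
time: 1.9
tool_pos: [0.5344, -0.2712, 0.2606]
tool_rot: [-0.0, 1.0, -0.025, -0.001]
contact_force: [-0.4, -0.2, 0.1]
gripper_width: 0.999
grasp_force: 0.0
```

```bash
cat >> m.py <<'E'
z=.047
F=[(s,S(p),q) for p,q in (((88,138),(.05,-.07,.045)),((200,98),(-.05,-.07,.045)),((290,195),(-.05,.07,.045)),((180,237),(.05,.07,.045)),((187,11),(0,0,.187)))]+[(d,D(p),q) for p,q in (((165,112),(.05,-.07,.045)),((285,142),(-.05,-.07,.045)),((97,218),(.05,.07,.045)),((204,16),(0,0,.187)))]
r=fit(F,[.539,-.27,-.05,.002]);print('fit',r.x,np.degrees(r.x[2]),r.fun.round(1))
st=manip.state();print(st['time'],st['tool_pos'],st['tool_rot'],np.degrees(2*np.arctan2(st['tool_rot'][2],st['tool_rot'][1])))
E
python3 m.py | tail -8; python3 -c "
from h import *
d=grab('wrist','w1');print(d['mtx'],d['R'],d['t'])
grab('side','d1')"
```

```text
bend (array([0.67207713, 0.27613065, 0.25331734]), [np.float64(0.0005016342123097439), np.float64(0.0005016342123098281)])
throat (array([0.57341013, 0.26097379, 0.23802834]), [np.float64(0.0008897467155316561), np.float64(0.0008897467155316393)])
bowl [0.75  0.023 0.   ]
beaker [0.626 0.018 0.   ]
jar [0.446 0.029 0.   ]
fit [ 0.5384715  -0.26846354 -0.04505282  0.0012818 ] -2.581336265967466 [-0.3 -0.5 -0.8 -0.8  0.9 -0.2 -0.1  1.   0.5  0.9 -0.1 -0.7  0.9 -0.1
 -0.5 -0.4 -0.   0.8 -0.2]
1.9 [ 0.5344249  -0.27122776  0.26062918] [-1.44406458e-04  9.99681416e-01 -2.52309124e-02 -6.68757628e-04] -2.8915571093096935
[[325.1922621    0.         284.73743303]
 [  0.         325.1922621  211.64956045]
 [  0.           0.           1.        ]] [[-5.01680397e-02 -9.98740741e-01 -3.17451571e-04]
 [-9.45547758e-01  4.73937345e-02  3.22014395e-01]
 [-3.21593850e-01  1.64549966e-02 -9.46734719e-01]] [-0.24417237  0.46680078  0.58491831]
```

View pics/w1.png

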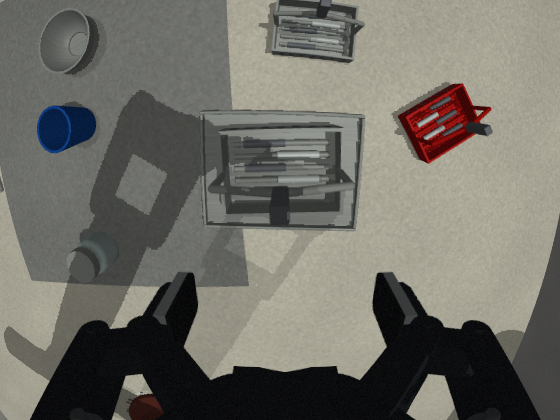

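```bash
python3 - <<'E'
from h import *
d=load('w1');K=d['mtx'];R=np.array(d['R']);c=-R.T@d['t']
def f(u,v,z):
    x=np.array([u-K[0][2],v-K[1][2]]);r=np.linalg.norm(x);th=r/K[0][0]
    w=R.T@np.array([*(x/r*np.sin(th)),np.cos(th)]);return (c+w*(z-c[2])/w[2]).round(4)
for p in ((280,213),(280,224),(280,205)):print(p,f(*p,.189))
# tray outer corners z=.014
P=[f(*p,.014) for p in ((201,112),(364,115),(355,230),(206,224))];print(P)
i=d['frame'];cv2.imwrite('pics/wc.png',cv2.resize(i[100:240,195:375],(720,560),interpolation=cv2.INTER_CUBIC))
E
```

```text
(280, 213) [ 0.5436 -0.2685  0.189 ]
(280, 224) [ 0.5354 -0.2681  0.189 ]
(280, 205) [ 0.5494 -0.2689  0.189 ]
[array([ 0.6166, -0.1745,  0.014 ]), array([ 0.6028, -0.3702,  0.014 ]), array([ 0.455 , -0.3596,  0.014 ]), array([ 0.4731, -0.1651,  0.014 ])]
```

View pics/wc.png

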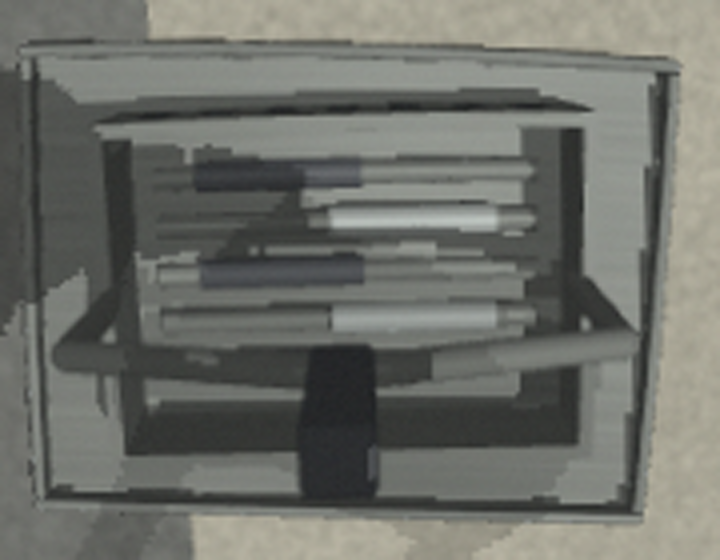

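play_rows --series '[[[0.005,0.0027,0,0,0,0,1],[0,0,-0.014,0,0,0,1],[0,0,-0.018,0,0,0,1],[0,0,-0.018,0,0,0,1],[0,0,-0.018,0,0,0,1],[0,0,-0.018,0,0,0,1],[0,0,-0.014,0,0,0,1],[0,0,-0.0075,0,0,0,1],[0,0,0,0,0,0,1],[0,0,0,0,0,0,1]]]'

```text
time: 3.0
tool_pos: [0.5399, -0.2691, 0.1543]
tool_rot: [0.0, 1.0, -0.026, 0.0]
contact_force: [0.2, 0.4, 0.2]
gripper_width: 1.002
grasp_force: 0.0
```

play_rows --series '[[[0,0,0,0,0,0,0.6],[0,0,0,0,0,0,0.4],[0,0,0,0,0,0,0.3],[0,0,0,0,0,0,0.2],[0,0,0,0,0,0,0.1],[0,0,0,0,0,0,0],[0,0,0,0,0,0,0],[0,0,0,0,0,0,0],[0,0,0,0,0,0,0],[0,0,0,0,0,0,0]]]'

```text
time: 4.0
tool_pos: [0.5398, -0.2685, 0.1539]
tool_rot: [-0.0, 1.0, -0.026, 0.0]
contact_force: [2.0, 3.9, 1.7]
gripper_width: 0.16
grasp_force: 59.9
```

play_rows --series '[[[0,0,0.004,0,0,0,0],[0,0,0.008,0,0,0,0],[0,0,0.014,0,0,0,0],[0,0,0.02,0,0,0,0],[0,0,0.024,0,0,0,0],[0,0,0.026,0,0,0,0],[0,0,0.026,0,0,0,0],[0,0,0.024,0,0,0,0],[0,0,0.016,0,0,0,0],[0,0,0.008,0,0,0,0]]]'

```text
time: 5.0
tool_pos: [0.54, -0.2693, 0.3263]
tool_rot: [0.001, 1.0, -0.026, 0.001]
contact_force: [0.7, 0.2, -8.3]
gripper_width: 0.155
grasp_force: 58.7
```

play_rows --series '[[[0,0,0,0,0,0,0],[0,0,0,0,0,0,0],[0,0,0,0,0,0,0],[0,0,0,0,0,0,0],[0,0,0,0,0,0,0],[0,0,0,0,0,0,0]]]'

```text
time: 5.6
tool_pos: [0.5395, -0.2688, 0.3234]
tool_rot: [-0.0, 1.0, -0.026, -0.0]
contact_force: [-1.0, -0.3, -8.0]
gripper_width: 0.155
grasp_force: 58.7
```

```bash
python3 - <<'E'
from h import *
f=[]
for k in range(4):
    grab('side','d2'); s=manip.state(); f.append([*s['contact_force'],*s['ft_torque']])
grab('scene','s2')
print(np.mean(f,0).round(3),np.std(f,0).round(3),s['tool_pos'],s['tool_rot'])
E
```

```text
[ 0.18  -0.417 -7.709 -0.014  0.014 -0.017] [0.323 0.596 0.456 0.019 0.024 0.021] [ 0.53961441 -0.26882106  0.32381111] [ 1.69532213e-06  9.99667858e-01 -2.57715468e-02  7.73116647e-06]
```

play_rows --series '[[[0,0.006,0,0,0,0.47,0],[-0.001,0.012,0,0,0,0.47,0],[-0.0012,0.018,0,0,0,0.47,0],[-0.0012,0.024,0,0,0,0.47,0],[-0.0012,0.024,0,0,0,0.47,0],[-0.0012,0.024,0,0,0,0.47,0],[-0.0012,0.024,0,0,0,0.47,0],[-0.0012,0.024,0,0,0,0.47,0],[-0.0012,0.024,0,0,0,0.47,0],[-0.0012,0.024,0,0,0,0.47,0]]]'

```text
time: 6.85
tool_pos: [0.5283, -0.0623, 0.324]
tool_rot: [-0.0, 1.0, 0.016, 0.0]
contact_force: [-0.0, 0.3, -6.5]
gripper_width: 0.154
grasp_force: 58.7
```

play_rows --series '[[[-0.0012,0.024,0,0,0,0.47,0],[-0.0012,0.024,0,0,0,0.47,0],[-0.0012,0.024,0,0,0,0.47,0],[-0.0012,0.024,0,0,0,0.47,0],[-0.0012,0.024,0,0,0,0.47,0],[-0.0012,0.024,0,0,0,0.47,0],[-0.0012,0.024,0,0,0,0.47,0],[-0.0012,0.024,0,0,0,0.47,0],[-0.0012,0.024,0,0,0,0.47,0],[-0.0012,0.024,0,0,0,0.47,0]]]'

```text
time: 7.85
tool_pos: [0.5156, 0.1774, 0.324]
tool_rot: [-0.0, 0.998, 0.057, 0.0]
contact_force: [0.7, 0.5, -7.1]
gripper_width: 0.154
grasp_force: 58.7
```

play_rows --series '[[[-0.0012,0.024,0,0,0,0.47,0],[-0.0012,0.02,0,0,0,0.47,0],[-0.0012,0.016,0,0,0,0.47,0],[-0.0012,0.01,0,0,0,0.47,0],[-0.0012,0.006,0,0,0,0.47,0],[-0.0012,0.003,0,0,0,0,0],[0,0,0,0,0,0,0],[0,0,0,0,0,0,0]]]'

```text
time: 8.65
tool_pos: [0.5099, 0.2536, 0.3238]
tool_rot: [0.0, 0.997, 0.076, 0.0]
contact_force: [0.3, -0.2, -8.0]
gripper_width: 0.156
grasp_force: 58.7
```

```bash
python3 - <<'E'
from h import *
a=grab('scene','s3');b=grab('side','d3');s=manip.state()
print(s['time'],s['tool_pos'],np.degrees(2*np.arctan2(s['tool_rot'][2],s['tool_rot'][1])),s['contact_force'])
r=a['frame'];q=b['frame']
P=proj(a,s['tool_pos']);Q=proj(b,s['tool_pos']);print(P,Q)
def c(i,x,y): return cv2.resize(i[y:y+150,x:x+133],(400,450),interpolation=cv2.INTER_CUBIC)
x1,y1,x2,y2=int(P[0]-60),int(P[1]-45),int(Q[0]-66),int(Q[1]-45);print(x1,y1,x2,y2)
cv2.imwrite('pics/c3.png',np.hstack([c(r,x1,y1),c(q,x2,y2)]))
E
```

```text
8.75 [0.50998557 0.25357119 0.32380966] 8.736012713597223 [-0.21533897 -0.39835264 -7.7727807 ]
[419.1 233.3] [257.1 263.8]
359 188 191 218
```

View pics/c3.png

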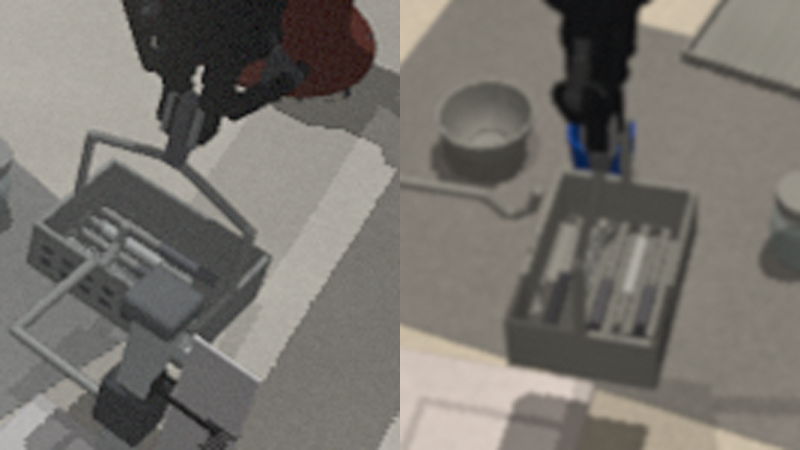

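play_rows --series '[[[0.006,0.0007,0,0,0,0,0],[0.011,0.0013,0,0,0,0,0],[0.012,0.0013,0,0,0,0,0],[0.012,0.0013,0,0,0,0,0],[0.011,0.0013,0,0,0,0,0],[0.008,0.0008,0,0,0,0,0],[0.0033,0.0005,0,0,0,0,0],[0,0,0,0,0,0,0],[0,0,0,0,0,0,0]]]'

```text
time: 9.65
tool_pos: [0.5728, 0.2614, 0.3237]
tool_rot: [0.0, 0.997, 0.077, -0.0]
contact_force: [0.2, -0.1, -7.5]
gripper_width: 0.155
grasp_force: 58.7
```

```bash
python3 - <<'E'
from h import *
a=grab('scene','s4');b=grab('side','d4');s=manip.state()
print(s['time'],s['tool_pos'],s['contact_force'])
r=a['frame'];q=b['frame']
def c(i,x,y): return cv2.resize(i[y:y+75,x:x+66],(400,450),interpolation=cv2.INTER_CUBIC)
P=proj(a,s['tool_pos']-[0,0,.03]);Q=proj(b,s['tool_pos']-[0,0,.03]);x1,y1,x2,y2=int(P[0]-33),int(P[1]-37),int(Q[0]-33),int(Q[1]-37);print(x1,y1,x2,y2,P,Q)
cv2.imwrite('pics/c4.png',np.hstack([c(r,x1,y1),c(q,x2,y2)]))
E
```

```text
9.75 [0.57275059 0.26143775 0.3239291 ] [-0.15170345  0.2109018  -7.7611759 ]
364 221 193 232 [397.6 258.1] [226.1 269.2]
```

View pics/c4.png

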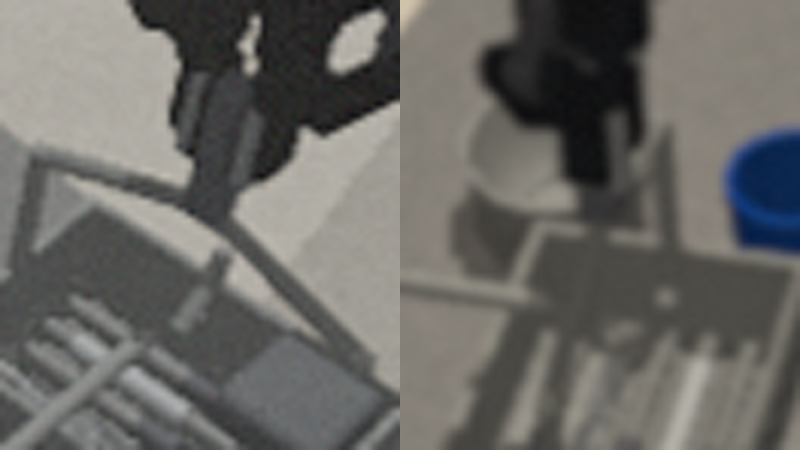

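```bash
python3 - <<'E'
from h import *
a=load('s4');b=load('d4')
print(tri([(a,(399,256)),(b,(225.2,267.5))]),tri([(a,(400.4,262.8)),(b,(236.5,280.5))]))
E
```

```text
(array([0.57270141, 0.26375324, 0.30145519]), [np.float64(0.00047856365141742786), np.float64(0.00047856365141746526)]) (array([0.55400872, 0.25786818, 0.26563498]), [np.float64(0.00043581002559102026), np.float64(0.0004358100255909513)])
```

play_rows --series '[[[0.0006,0,-0.004,0,0,0,0],[0,0,-0.006,0,0,0,0],[0,0,-0.006,0,0,0,0],[0,0,-0.006,0,0,0,0],[0,0,-0.006,0,0,0,0],[0,0,-0.006,0,0,0,0],[0,0,-0.004,0,0,0,0],[0,0,-0.002,0,0,0,0],[0,0,-0.001,0,0,0,0],[0,0,-0.001,0,0,0,0]]]'

```text
time: 10.75
tool_pos: [0.5739, 0.2614, 0.2821]
tool_rot: [-0.0, 0.997, 0.077, 0.0]
contact_force: [0.0, -0.4, -7.5]
gripper_width: 0.158
grasp_force: 58.8
```

play_rows --series '[[[0,0,-0.001,0,0,0,0],[0,0,-0.001,0,0,0,0],[0,0,-0.001,0,0,0,0],[0,0,-0.001,0,0,0,0],[0,0,-0.001,0,0,0,0],[0,0,-0.001,0,0,0,0],[0,0,-0.001,0,0,0,0],[0,0,-0.001,0,0,0,0],[0,0,-0.001,0,0,0,0],[0,0,-0.001,0,0,0,0]]]'

```text
time: 11.75
tool_pos: [0.5737, 0.2614, 0.2717]
tool_rot: [-0.0, 0.997, 0.077, 0.0]
contact_force: [0.1, -0.5, -7.8]
gripper_width: 0.156
grasp_force: 58.8
```

play_rows --series '[[[0,0,-0.001,0,0,0,0],[0,0,-0.0015,0,0,0,0],[0,0,-0.0015,0,0,0,0],[0,0,-0.0015,0,0,0,0],[0,0,-0.0015,0,0,0,0],[0,0,-0.0015,0,0,0,0],[0,0,-0.0015,0,0,0,0],[0,0,-0.0015,0,0,0,0],[0,0,-0.0015,0,0,0,0],[0,0,-0.001,0,0,0,0]]]'

```text
time: 12.75
tool_pos: [0.5737, 0.2614, 0.2578]
tool_rot: [-0.0, 0.997, 0.077, 0.0]
contact_force: [0.2, 0.4, -5.9]
gripper_width: 0.155
grasp_force: 58.8
```

```bash
cat > f.py <<'E'
from h import *
import sys
f=[]
for k in range(6):
    manip.grab_frame('wrist'); s=manip.state(); f.append([*s['contact_force'],*s['ft_torque']])
print(s['time'],np.mean(f,0).round(3),s['tool_pos'])
grab('scene','s'+sys.argv[1]);grab('side','d'+sys.argv[1])
E
python3 f.py 5
```

```text
13.05 [-0.257 -0.267 -6.05  -0.029  0.079  0.018] [0.57374207 0.26137275 0.25794563]
```

play_rows --series '[[[0,0,-0.001,0,0,0,0],[0,0,-0.0015,0,0,0,0],[0,0,-0.002,0,0,0,0],[0,0,-0.002,0,0,0,0],[0,0,-0.002,0,0,0,0],[0,0,-0.002,0,0,0,0],[0,0,-0.002,0,0,0,0],[0,0,-0.002,0,0,0,0],[0,0,-0.002,0,0,0,0],[0,0,-0.002,0,0,0,0]]]'

```text
time: 14.15
tool_pos: [0.5738, 0.2614, 0.2394]
tool_rot: [-0.0, 0.997, 0.077, 0.0]
contact_force: [-0.3, -0.6, -4.3]
gripper_width: 0.152
grasp_force: 58.9
```

play_rows --series '[[[0,0,-0.002,0,0,0,0],[0,0,-0.002,0,0,0,0],[0,0,-0.002,0,0,0,0],[0,0,-0.002,0,0,0,0],[0,0,-0.002,0,0,0,0],[0,0,-0.002,0,0,0,0],[0,0,-0.002,0,0,0,0],[0,0,-0.002,0,0,0,0],[0,0,-0.0015,0,0,0,0],[0,0,-0.001,0,0,0,0]]]'

```text
time: 15.15
tool_pos: [0.5738, 0.2614, 0.2208]
tool_rot: [-0.0, 0.997, 0.077, 0.0]
contact_force: [-0.5, 0.5, -1.6]
gripper_width: 0.154
grasp_force: 59.2
```

```bash
python3 f.py 6; python3 - <<'E'
from h import *
r=load('s6')['frame'];q=load('d6')['frame']
def c(i,x,y): return cv2.resize(i[y:y+150,x:x+133],(400,450),interpolation=cv2.INTER_CUBIC)
cv2.imwrite('pics/c6.png',np.hstack([c(r,330,225),c(q,150,255)]))
E
```

```text
15.45 [-0.619 -0.372 -2.003 -0.025  0.128  0.022] [0.57375804 0.26137421 0.22098615]
```

View pics/c6.png

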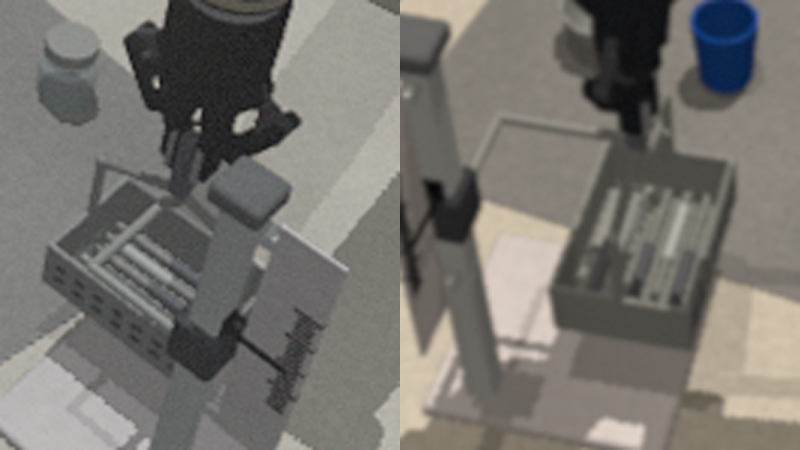

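play_rows --series '[[[-0.0002,0,-0.001,0,0,0,0],[-0.0002,0,-0.001,0,0,0,0],[-0.0002,0,-0.0015,0,0,0,0],[-0.0002,0,-0.0015,0,0,0,0],[-0.0002,0,-0.0015,0,0,0,0],[0,0,-0.0015,0,0,0,0],[0,0,-0.0015,0,0,0,0],[0,0,-0.0015,0,0,0,0],[0,0,-0.001,0,0,0,0],[0,0,-0.001,0,0,0,0]]]'

```text
time: 16.55
tool_pos: [0.5733, 0.2614, 0.2081]
tool_rot: [-0.0, 0.997, 0.077, 0.001]
contact_force: [5.2, 0.1, -1.3]
gripper_width: 0.156
grasp_force: 59.6
```

```bash
sed -i 's/range(6)/range(14)/' f.py; python3 f.py 7
```

```text
17.25 [ 5.260e+00 -1.380e-01 -7.100e-01  4.000e-03 -1.016e+00 -6.000e-03] [0.57323622 0.2613791  0.20817622]
```

play_rows --series '[[[0.0003,0,0,0,0,0,0],[0.0003,0,0,0,0,0,0],[0.0003,0,-0.0005,0,0,0,0],[0,0,-0.0008,0,0,0,0],[0,0,-0.001,0,0,0,0],[0,0,-0.001,0,0,0,0],[0,0,-0.0007,0,0,0,0],[0,0,0,0,0,0,0],[0,0,0,0,0,0,0]]]'

```text
time: 18.25
tool_pos: [0.5735, 0.2614, 0.2038]
tool_rot: [-0.0, 0.997, 0.077, -0.0]
contact_force: [1.5, 0.6, 0.2]
gripper_width: 0.155
grasp_force: 59.6
```

```bash
sed -i 's/range(14)/range(30)/' f.py; python3 f.py 8
```

```text
19.75 [ 1.886  0.275 -0.181  0.059 -0.382 -0.004] [0.5735339  0.26138375 0.20376356]
```

play_rows --series '[[[0.0003,0,-0.0004,0,0,0,0],[0.0002,0,-0.0004,0,0,0,0],[0,0,-0.0004,0,0,0,0],[0,0,0,0,0,0,0],[0,0,0,0,0,0,0]]]'

```text
time: 20.35
tool_pos: [0.5737, 0.2614, 0.2024]
tool_rot: [-0.0, 0.997, 0.077, -0.001]
contact_force: [0.2, 0.4, -0.5]
gripper_width: 0.154
grasp_force: 59.7
```

```bash
python3 f.py 9
```

```text
21.85 [-2.857  0.496  0.085  0.13   0.578  0.013] [0.57393937 0.26137989 0.2025315 ]
```

play_rows --series '[[[-0.0003,0,0,0,0,0,0],[0,0,0,0,0,0,0],[0,0,0,0,0,0,0],[0,0,0,0,0,0,0],[0,0,0,0,0,0,0]]]'

```text
time: 22.45
tool_pos: [0.5739, 0.2614, 0.2027]
tool_rot: [-0.0, 0.997, 0.077, 0.0]
contact_force: [-3.8, 0.7, -0.8]
gripper_width: 0.155
grasp_force: 59.7
```

```bash
python3 f.py 10
```

```text
23.95 [-2.801e+00  5.530e-01  4.200e-02  1.430e-01  6.320e-01  2.000e-03] [0.57383324 0.26134924 0.20263875]
```

play_rows --series '[[[-0.0004,0,0,0,0,0,0],[0,0,0,0,0,0,0],[0,0,0,0,0,0,0],[0,0,0,0,0,0,0],[0,0,0,0,0,0,0]]]'

```text
time: 24.55
tool_pos: [0.5737, 0.2614, 0.2028]
tool_rot: [-0.0, 0.997, 0.077, 0.0]
contact_force: [-1.3, -0.2, 0.4]
gripper_width: 0.152
grasp_force: 59.7
```

```bash
python3 f.py 11
```

```text
26.05 [ 0.46   0.603  0.046  0.137 -0.1    0.002] [0.57351198 0.2613632  0.20269005]
```

play_rows --series '[[[0,0,0,0,0,0,0.17],[0,0,0,0,0,0,0.19],[0,0,0,0,0,0,0.21],[0,0,0,0,0,0,0.23],[0,0,0,0,0,0,0.25],[0,0,0,0,0,0,0.3],[0,0,0,0,0,0,0.4],[0,0,0,0,0,0,0.5],[0,0,0,0,0,0,0.6],[0,0,0,0,0,0,0.7]]]'

```text
time: 27.15
tool_pos: [0.5734, 0.2614, 0.2026]
tool_rot: [-0.0, 0.997, 0.077, -0.0]
contact_force: [1.0, -0.0, 0.7]
gripper_width: 0.701
grasp_force: 0.0
```

```bash
sed -i 's/range(30)/range(8)/' f.py; python3 f.py 12; python3 - <<'E'
from h import *
r=load('s12')['frame'];q=load('d12')['frame']
def c(i,x,y): return cv2.resize(i[y:y+150,x:x+133],(400,450),interpolation=cv2.INTER_CUBIC)
cv2.imwrite('pics/c12.png',np.hstack([c(r,330,225),c(q,150,255)]))
E
```

```text
27.55 [-0.035  0.291 -0.117 -0.002 -0.002 -0.007] [0.57337883 0.2613484  0.20257668]
```

View pics/c12.png

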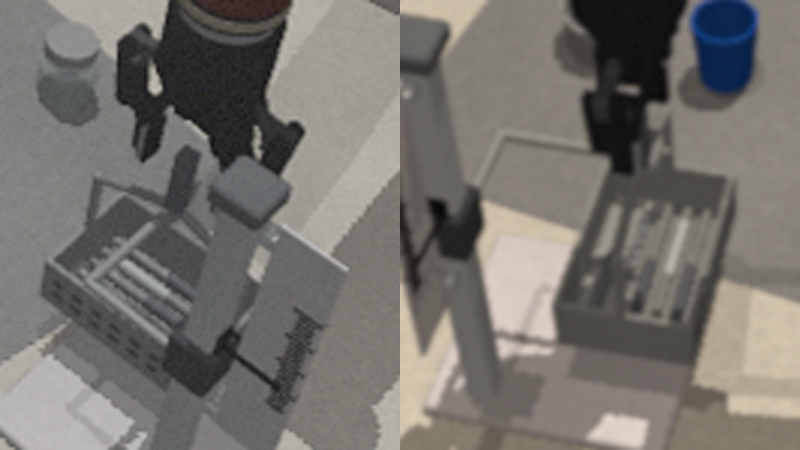

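The basket hangs free with the post standing clear between the open fingers (left crop, around 183,180). The next step is to retreat straight up.

play_rows --series '[[[0,0,0.004,0,0,0,0.7],[0,0,0.008,0,0,0,0.7],[0,0,0.012,0,0,0,0.7],[0,0,0.016,0,0,0,0.7],[0,0,0.016,0,0,0,0.7],[0,0,0.016,0,0,0,0.7],[0,0,0.016,0,0,0,0.7],[0,0,0.016,0,0,0,0.7],[0,0,0.012,0,0,0,0.7],[0,0,0.006,0,0,0,0.7]]]'

```text
time: 28.65
tool_pos: [0.5738, 0.2615, 0.3267]
tool_rot: [-0.0, 0.997, 0.077, 0.001]
contact_force: [0.3, -0.3, -0.1]
gripper_width: 0.703
grasp_force: 0.0
```

play_rows --series '[[[0,0,0,0,0,0,0.7],[0,0,0,0,0,0,0.7],[0,0,0,0,0,0,0.7],[0,0,0,0,0,0,0.7],[0,0,0,0,0,0,0.7],[0,0,0,0,0,0,0.7],[0,0,0,0,0,0,0.7],[0,0,0,0,0,0,0.7],[0,0,0,0,0,0,0.7],[0,0,0,0,0,0,0.7]]]'

```text
time: 29.65
tool_pos: [0.5734, 0.2613, 0.3246]
tool_rot: [-0.0, 0.997, 0.077, 0.0]
contact_force: [-0.1, 0.3, 0.5]
gripper_width: 0.697
grasp_force: 0.0
```

```bash
python3 - <<'E'
from h import *
a=grab('scene','s13');b=grab('side','d13')
for k in range(8): manip.grab_frame('wrist')
c=grab('scene','s14')
D=cv2.absdiff(cv2.GaussianBlur(a['frame'],(5,5),0),cv2.GaussianBlur(c['frame'],(5,5),0)).max(2);print(D.max(),(D>25).sum(),manip.state()['time'],manip.state()['tool_pos'])
def k(i,x,y): return cv2.resize(i['frame'][y:y+150,x:x+133],(400,450),interpolation=cv2.INTER_CUBIC)
cv2.imwrite('pics/c13.png',np.hstack([k(c,330,225),k(b,150,255)]))
E
```

```text
9 0 30.2 [0.57339493 0.26134386 0.32457769]
```

View pics/c13.png

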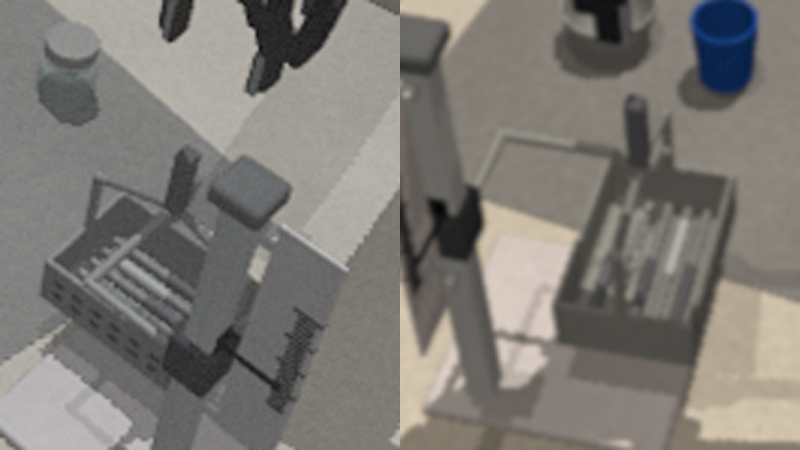

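The basket hangs still on the hook, upright, and the gripper is well clear of it, so I'm handing in.

```bash
python3 -c "
from plant import manip
print(manip.job_done())"
```

```text
the job is handed in; nothing more can be done
None
```

The basket now hangs still in the scale's hook, released with the wrist force near zero, the gripper clear and the bystanders not touched; the job was handed in at about 30 s and gave no verdict (pointer speed was not measured directly).

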